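Read the rapid test under the loupe

ROBOT

A 7-joint arm with a two-finger parallel gripper is mounted at the origin on a cart in front of the work surface, level with it; the furniture and walls round the work are solid. World frame = base frame: x ahead of the robot, y to its left, z up, the work surface at z = 0. Lengths are in m, angles in rad, forces in N, time in s.
With the tool pointing down it reaches from about 0.375 to 0.925 m from the base axis. Payload 3.1 kg.
Tool frame: the origin (TCP) lies midway between the tips of the shut fingers; the grasp point (between the pads) lies r.grip_depth behind it (r.grip_depth is the distance from the TCP to the grasp point, in m); z points along the fingers, y is the direction in which the jaws open and shut (so a half turn about z gives the same grasp; the last joint's range is limited). The gripper opens to 85 mm and grips with 20 to 120 N. Pads are 22 mm wide; open, the fingers measure 114 mm over their backs; the gripper's body (76 mm by 85 mm) begins 54 mm behind the grasp point. The pads swing forward as they close: fully open they stand 13 mm farther back than shut.
Start: joints at [1.134, 0.383, 0.044, 1.598, -0.018, 1.161, -0.05], TCP at [0.216, -0.613, 0.231] pointing down, gripper open.
Joint ranges: [-2.61, 2.61], [-0.41, 2.15], [-1.48, 1.57], [0, 2.5], [-1.57, 4.71], [0.05, 1.97], [-2.85, 2.85]. Speed limits (rad/s): [2.79, 2.79, 3.14, 3.14, 3.14, 3.14, 3.14].

INTERFACE

Orientations are given as a unit quaternion [x, y, z, w].
In Python, from rig import r gives the robot as it stands.
- The arm moves only by the shell command python3 -m creep 'ROWS' [OPENING] [FORCE]. ROWS is text: rows parted by semicolons, each of 6 numbers parted by spaces: the shift along the world's x, y, z in m, then the turn, a rotation vector about the world's x, y, z in degrees. In form: tx ty tz rx ry rz; .... A call has 1 to 12 rows; each row shifts and turns the commanded pose from where the row before left it; what a row does not reach is not made up. A row lasts 1/12 s, in which the tool goes at most 41.7 mm and 7.16 degrees, less where a joint would pass 70% of its speed; a pose out of reach is approached as far as the arm can. A call is refused whole if a number of a shift passes 0.0417 or a number of a turn 7.16, either way. A call with a gripper value outside its range is refused whole. OPENING is the finger opening in m, from 0 to 0.0854, set as the call begins (- or left out, the last holds). The fingers move at their own pace and stop on an object; FORCE is the grip in N (left out, the last holds). Time passes only in rows, so rows that do not move let the fingers close. It gives the time, the measured TCP pose, the force and the opening at its end, in the units of the state.
- r.state(): the state, without advancing time (a new reading comes with each control period).
- r.camera(name): name is "side" or "top" or "wrist"; returns (picture, depth): 384x512x3 uint8, blue, green, red; 384x512 float32, m along the optical axis (not along the pixel's ray), 0 where there is no reading.
- r.calibration(name): a dict with "fovy" (degrees; the focal length in pixels is half the picture's height over the tangent of half this angle, whatever the lens; pixels are square), "cx", "cy" (the principal point, pixels), "dist_coeffs" ([k1, k2, p1, p2, k3] as OpenCV has them; the pictures are not rectified), "world_to_cam" (4x4, takes a point from world to camera coordinates); the wrist camera has in their place "T_tool_cam" (4x4, takes a point from camera to tool coordinates, whose origin is the TCP and whose axes are the flange's). Camera axes: x right, y up, looking along -z (the intrinsics and any distortion apply to the point x, -y, -z); pixel columns grow to the right and rows downward; lengths in m; the calibration is good to about 2 mm. A picture is of the moment at which its call begins: read the wrist's pose just before it. calibration takes no time and is no camera call.
- r.finish_job(): hands the job in, once; it reports no verdict.
Trained networks look in the newest picture that a camera, given by its name, has taken for a name from the list of things; names that differ only in an ending like _2 or _b are one class to them, and where a whole thing is asked for, a point or a joint stands for the part that bears it (a point fixed in the world has none). Each returns a list of dicts, best first, with "p" (0 to 1); they miss things now and then, are a little off and sometimes report something else, mostly with a low value. They report only what shows in the picture. A call takes as long as a camera call.
- r.spot_in(thing, camera): "rect" ([centre column, centre row, width, height] in pixels, round what is visible of it).
- r.silhouettes(thing, camera): "pixels" (384x512 bool, what is visible of it) and "rect" ([centre column, centre row, width, height] in pixels, round what is visible of it).
- r.spot_point(thing, camera): "position" ([column, row] in pixels: a listed point, or the origin of a listed thing).
The state is a dict: "time": time; "q": joint angles; "dq": joint speeds; "joint_efforts": joint torques, N m; "tool_pos": TCP position; "eef_rot": TCP orientation; "force": force on the tool from outside, world axes, zero at the start; "torque": the same for the moment, N m; "width": finger opening in m.
Only numpy, scipy, OpenCV 4.12 (cv2) and the standard library are available. Lean on these libraries where they do the work, as an engineer would, in place of code of your own. Each camera call takes 0.05 s, during which the arm holds its last target.

TASK

The blue-capped sample tube was parked leaning in a glass jar: stand it, cap up, in the empty hole of the reading stand and let go of it, so that it stays with its test. Then take the loupe by its handle and hold it level and still over the result window of the test cassette, the lens centred over the window and as high as the red focus pointer. Finish while holding it there, the loupe touching nothing but the fingers; leave the pointer, the jar, the yellow-capped tube and the other things as they are.

Things in the scene. Friction and masses are not known exactly. Their poses are not given: they have to be found in the camera images.
- sample_tube_mid (a point): Sample tube with blue ribbed screw cap, loose, 25 g: white, round, 17 mm in diameter throughout, 125 mm long with its 20 mm cap. It leans about 0.51 rad from upright in the open glass jar, cap sideways or towards the robot, its upper 55 mm or so above the rim. This point is its centre, 62.5 mm from either end on the axis. Its z axis runs along the tube from foot to cap. The foot is bevelled 3 mm.
- sample_tube_foot (a point): Centre of the foot (flat lower end) of the same tube, on its axis; same axes.
- reading_stand: White stand, fixed, 130 (x) by 224 mm (y), origin mid-underside; base 10 mm thick. At its -y end a block 122 by 50 mm, top at 54 mm, with two holes 64 mm apart along x: the -x one (nearer the robot) empty, the +x one with the yellow-capped tube. Beside it lies the white cassette, 72 by 22 mm; 77 mm beyond its window (+x) a steel post 129 mm tall, 7 mm thick, with the red pointer.
- free_hole (a point): Centre of the mouth of the empty hole, level with the top of the tube block (54 mm above the worktop). The hole is vertical, 20 mm in diameter, 40 mm deep, with a closed bottom and a 1.5 mm chamfer at the mouth.
- window (a point): Centre of the result window on the upper face of the test cassette, 17 mm above the worktop; x and y axes as the stand. Behind the work, drawer cabinets stand from x = 0.69 m (0.37 m tall) and an upper shelf overhangs from x = 0.70 m at 0.49 m height: keep wrist and forearm clear of them.
- focus_mark (a point): Tip of the red focus pointer: a red collar on the post, 15 mm wide, 10 mm tall, with a small red tongue towards the window. Its height, 70 to 105 mm above the worktop, is where the middle of the lens must be. In plan the tip is 61 mm from the window. The collar stays by friction and slides if pushed with more than 4 N.
- loupe_grip (a point): Loupe, loose, 110 g, lying flat: clear lens in a grey ring 75 mm wide, 13 mm thick; black flat-sided handle 18 mm wide, 17 mm high, 104 mm long. This point: mid cross-section of the handle, 24 mm behind its lens end, 8.5 mm above the worktop as it lies, near the centre of mass, good to grip across the handle. x runs along the handle towards the lens, z is square to the lens, up.
- lens_center (a point): Middle of the lens of the loupe, 74 mm from loupe_grip along its x and at the same height; z is square to the lens. 8.5 mm above the worktop as the loupe lies.
- other_tube: Tube with a yellow cap that stands in the far hole of the stand: 17 mm in diameter, 125 mm tall, its top 139 mm above the worktop; origin at the centre of its foot, z up. To be left alone.
- loupe: The loupe as a whole, origin under loupe_grip on its underside; axes as loupe_grip.
- sample_tube: The blue-capped tube as a whole, origin at sample_tube_foot; z towards the cap.
- vial_green: Bystander: small glass vial with a green cap, 25 mm wide, 52 mm tall; origin under its middle.
- vial_red_cap: Bystander: small glass vial with a red cap, 22 mm wide, 46 mm tall; origin under its middle.
- saline: Bystander: clear bottle with a grey-white cap, 67 mm wide, 148 mm tall; origin under its middle.
- blue_bottle: Bystander: slim clear bottle with a dark blue cap, 33 mm wide, 100 mm tall; origin under its middle.
- syringe: Bystander: syringe lying near the front edge, 102 mm long; origin under its middle.
- glass_jar: Open clear glass jar in which the blue-capped tube leans, loose, 250 g: 54 mm wide, 70 mm tall, inside about 42 mm wide, floor 6 mm thick; origin under its middle. It stays where it stands (within 3 cm).
- swab_carton: Bystander: small white and blue carton, 51 by 71 by 46 mm; origin under its middle.

How it is judged:
By the outcome, as a careful person would: the job done as asked, in the order asked, and still so for the second after the job is handed in, while the arm keeps its last pose, push and grip.
It also fails if it takes over 70 s, if anything falls off the work surface, if the arm or the gripper's body presses on something with over 40 N, if the wrist force passes 120 N, or if a joint passes its speed limit or range.

## Working session

There is one attempt and no reset: what is moved stays moved. The work goes in short steps, Python scripts to look and compute and a shell command to move; the robot and the scene stay as the last step left them, time stands still between calls to the robot, and variables do not carry over. Pictures are saved under pics/ and viewed, and the job is handed in when it is done.

```bash
mkdir -p pics; ls; cat > h.py <<'E'
import numpy as np,cv2
from rig import r
from scipy.spatial.transform import Rotation as R
def T_tool():
    s=r.state();T=np.eye(4);T[:3,:3]=R.from_quat(s['eef_rot']).as_matrix();T[:3,3]=s['tool_pos'];return T
def cal(n,T=None):
    c=r.calibration(n);f=192/np.tan(np.radians(c['fovy'])/2)
    K=np.array([[f,0,c['cx']],[0,f,c['cy']],[0,0,1]]);d=np.array(c['dist_coeffs'],float)
    W=np.array(c['world_to_cam']) if 'world_to_cam' in c else np.linalg.inv((T_tool() if T is None else T)@np.array(c['T_tool_cam']))
    return K,d,W
def ray(n,px,T=None):
    K,d,W=cal(n,T);u=cv2.undistortPoints(np.array([[px]],float),K,d)[0,0]
    C=np.linalg.inv(W);v=C[:3,:3]@np.array([u[0],-u[1],-1.]);return C[:3,3],v
def at_z(n,px,z,T=None):
    o,v=ray(n,px,T);return o+v*(z-o[2])/v[2]
def at_d(n,px,depth,T=None):
    o,v=ray(n,px,T);return o+v*depth
def proj(n,P,T=None):
    K,d,W=cal(n,T);p=(W[:3,:3]@np.atleast_2d(P).T).T+W[:3,3];p=p*[1,-1,-1]
    return cv2.projectPoints(p.reshape(-1,1,3),np.zeros(3),np.zeros(3),K,d)[0][:,0]
def inter(rs):
    A=np.zeros((3,3));b=np.zeros(3)
    for o,v in rs:
        v=v/np.linalg.norm(v);M=np.eye(3)-np.outer(v,v);A+=M;b+=M@o
    return np.linalg.solve(A,b)
E
python3 - <<'E'
from h import *
print(r.state(), r.grip_depth)
for n in ['top','side','wrist']:
    im,d=r.camera(n);cv2.imwrite(f'pics/{n}0.png',im);np.save(f'{n}0.npy',d);print(n,r.calibration(n))
    for t in ['sample_tube_mid','sample_tube_foot','free_hole','window','focus_mark','loupe_grip','lens_center','other_tube','glass_jar','reading_stand']:
        q=r.spot_point(t,n)
        for k in q[:2]:
            z={'sample_tube_mid':.06,'sample_tube_foot':.008,'free_hole':.054,'window':.017,'focus_mark':.09,'loupe_grip':.0085,'lens_center':.0085}.get(t,0)
            print(n,t,np.round(k['position'],1),round(k['p'],2),at_z(n,k['position'],z).round(4))
E
```

```text
pics
{'time': 0.0, 'q': array([ 1.13421916,  0.38387809,  0.04384815,  1.59960454, -0.01791911,
        1.16123043, -0.0499196 ]), 'dq': array([ 0.00137726,  0.00010535,  0.00016436, -0.00013138,  0.00088859,
       -0.00021356,  0.00099896]), 'joint_efforts': array([-2.94863048e-04, -4.33467758e+01,  1.02434088e+00, -2.49514353e+01,
        1.06014774e-02,  1.12347843e-02,  1.43762602e-06]), 'tool_pos': array([ 0.21568411, -0.61214313,  0.22984542]), 'eef_rot': array([ 9.85683831e-01,  1.68598711e-01, -2.96743004e-04, -1.33114113e-03]), 'force': array([ 0.00167577,  0.46906235, -0.22190568]), 'torque': array([-0.01293307, -0.06302828, -0.00066309]), 'width': 0.08532430311012833} 0.0187
top {'fovy': 51.17959782591846, 'cx': 252.79487903440872, 'cy': 187.76358384204997, 'dist_coeffs': array([-0.13133259,  0.        ,  0.        ,  0.        ,  0.        ]), 'world_to_cam': array([[ 0.01174183, -0.99984419,  0.0131806 , -0.03350863],
       [ 0.99807581,  0.01252161,  0.06072791, -0.52912917],
       [-0.06088349,  0.01244218,  0.99806733, -1.50863952],
       [ 0.        ,  0.        
[... 1707 characters left out ...]
ide other_tube [285.5 233.4] 0.68 [ 0.6279 -0.1039  0.    ]
side glass_jar [250.8 279.9] 0.84 [ 0.5401 -0.2898  0.    ]
side glass_jar [271.5 162.4] 0.58 [0.5753 0.3118 0.    ]
wrist {'fovy': 66.84393333991827, 'cx': 254.2254446258854, 'cy': 189.0536769947095, 'dist_coeffs': array([0.02226216, 0.        , 0.        , 0.        , 0.        ]), 'T_tool_cam': array([[ 1.52881873e-03,  9.58221276e-01,  2.86023861e-01,
         7.29583717e-02],
       [ 9.99998820e-01, -1.50828319e-03, -2.92101085e-04,
        -9.53069197e-04],
       [ 1.51507509e-04,  2.86023971e-01, -9.58222451e-01,
        -1.43807870e-01],
       [ 0.00000000e+00,  0.00000000e+00,  0.00000000e+00,
         1.00000000e+00]])}
```

```bash
python3 - <<'E'
import cv2
a=cv2.imread('pics/top0.png');cv2.imwrite('pics/top0c.png',cv2.resize(a[110:250,120:370],None,fx=3.2,fy=3.2,interpolation=cv2.INTER_CUBIC))
a=cv2.imread('pics/side0.png');cv2.imwrite('pics/side0c.png',cv2.resize(a[130:320,190:350],None,fx=3.1,fy=3.1,interpolation=cv2.INTER_CUBIC))
E
```

```text
(no output)
```

View pics/top0c.png

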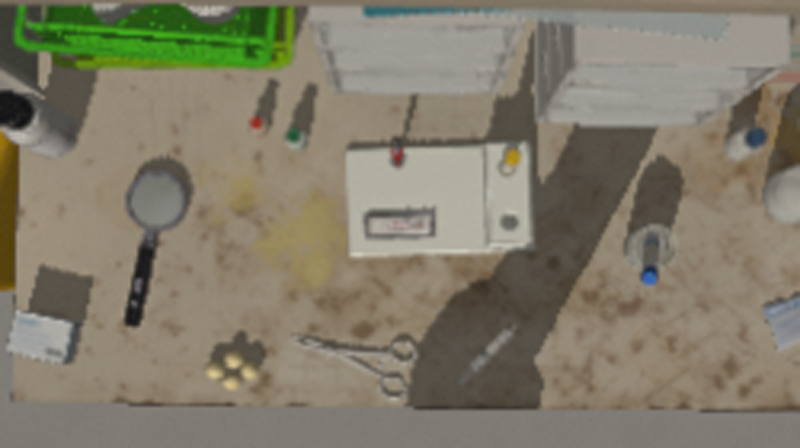

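View pics/side0c.png

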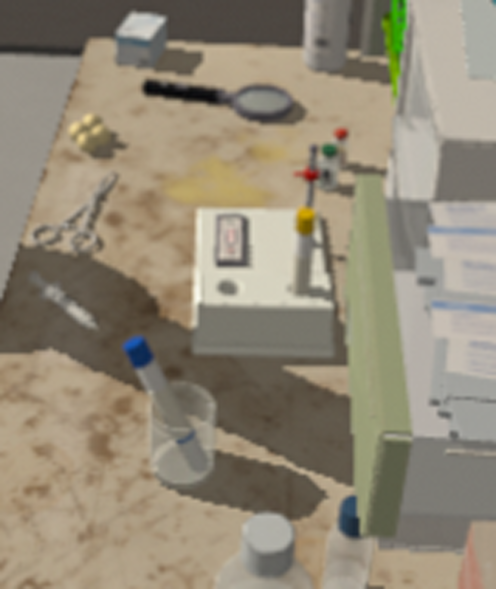

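View pics/side0.png

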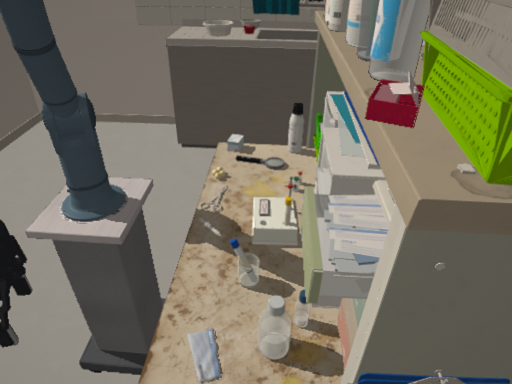

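View pics/top0.png

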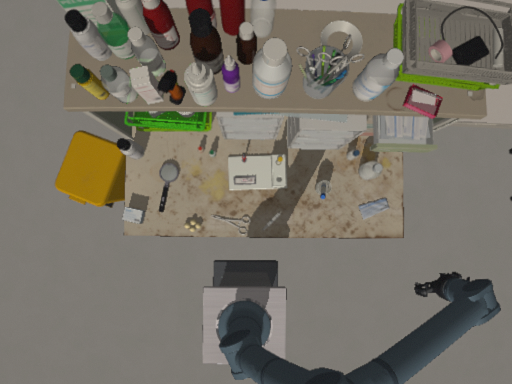

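```bash
python3 - <<'E'
from h import *
M={}
for n in ['top','side']:
    im,d=r.camera(n)
    hsv=cv2.cvtColor(im,cv2.COLOR_BGR2HSV)
    m=((hsv[...,0]>100)&(hsv[...,0]<125)&(hsv[...,1]>150)&(hsv[...,2]>90))
    box=np.zeros_like(m)
    if n=='top': box[185:205,312:332]=1
    else: box[232:255,222:250]=1
    m&=box; ys,xs=np.nonzero(m); print(n,len(xs),xs.mean(),ys.mean(),xs.min(),xs.max(),ys.min(),ys.max()); M[n]=(xs.mean(),ys.mean())
    q=r.silhouettes('sample_tube',n)
    for k in q[:2]:
        yy,xx=np.nonzero(k['pixels']);print(k['p'],k['rect'],len(xx))
P=inter([ray(n,M[n]) for n in M]);print('cap',P,{n:proj(n,P) for n in M},M)
# jar: side & top rects
for n in M:
    for t in ['glass_jar','loupe','other_tube','vial_green']:
        for k in r.spot_in(t,n)[:1]: print(n,t,k['p'],np.round(k['rect'],1))
E
```

```text
top 12 322.5 196.0 321 324 195 197
0.74 [259.0, 172.1, 62.8, 40.0] 2025
side 20 232.55 240.95 230 235 239 245
0.81 [242.1, 252.3, 20.1, 30.0] 252
0.18 [262.3, 161.9, 46.0, 12.8] 220
cap [ 0.49593984 -0.27553651  0.1152309 ] {'top': array([[322.54633109, 196.32309787]]), 'side': array([[233.04222485, 240.92315738]])} {'top': (np.float64(322.5), np.float64(196.0)), 'side': (np.float64(232.55), np.float64(240.95))}
top glass_jar 0.5 [322.6 189.4  15.8  14.7]
top loupe 0.59 [169.5 187.8  19.4  46.1]
top vial_green 0.71 [323.5 187.9   6.   15.7]
side glass_jar 0.75 [248.9 273.1  19.5  41.3]
side loupe 0.74 [262.8 163.7  47.   11.7]
side other_tube 0.62 [288.6 210.6   2.8  28.4]
side vial_green 0.39 [297.2 183.9   6.   15.1]
```

```bash
python3 -m creep '0.02 0.03 0.01 0 0 -5; 0.03 0.04 0.01 0 0 -5; 0.03 0.04 0.01 0 0 -5; 0.03 0.04 0.01 0 0 -4.4; 0.03 0.04 0.01 0 0 0; 0.03 0.04 0.01 0 0 0; 0.03 0.04 0.01 0 0 0; 0.02 0.04 0 0 0 0; 0 0.02 0 0 0 0; 0 0 0 0 0 0; 0 0 0 0 0 0' 0.0854 30
```

```text
time: 3.17
tool_pos: [0.4024, -0.3284, 0.2906]
eef_rot: [1.0, 0.002, 0.0, 0.0]
force: [-0.4, -0.8, -0.3]
width: 0.0855
```

```bash
python3 - <<'E'
from h import *
T=T_tool();np.save('T1.npy',T)
im,d=r.camera('wrist');cv2.imwrite('pics/w1.png',im);np.save('d1.npy',d)
for t in ['sample_tube_mid','sample_tube_foot','glass_jar','free_hole','window','focus_mark','other_tube']:
  for k in r.spot_point(t,'wrist')[:2]: print(t,np.round(k['position'],1),round(k['p'],2))
E
```

```text
sample_tube_mid [217.7  62. ] 0.79
sample_tube_mid [31.3  4.7] 0.74
sample_tube_foot [230.6  40.6] 0.64
glass_jar [228.9  56.6] 0.96
free_hole [73.5 21.8] 0.61
```

View pics/w1.png

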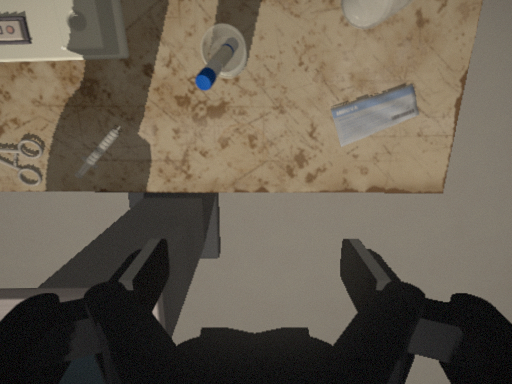

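```bash
python3 -m creep '0.03 0.02 -0.01 0 0 0; 0.03 0.02 -0.01 0 0 0; 0.03 0.02 -0.01 0 0 0; 0.02 0.02 0 0 0 0; 0 0 0 0 0 0; 0 0 0 0 0 0; 0 0 0 0 0 0' && python3 - <<'E'
from h import *
T=T_tool();np.save('T2.npy',T);print(T[:3,3])
im,d=r.camera('wrist');cv2.imwrite('pics/w2.png',im);np.save('d2.npy',d)
for t in ['sample_tube_mid','sample_tube_foot','glass_jar','free_hole','window','focus_mark','other_tube']:
  for k in r.spot_point(t,'wrist')[:2]: print(t,np.round(k['position'],1),round(k['p'],2))
for k in r.silhouettes('sample_tube','wrist')[:1]: print(k['rect']);np.save('m2.npy',k['pixels'])
E
```

```text
time: 4.15
tool_pos: [0.5113, -0.2506, 0.2601]
eef_rot: [1.0, -0.0, -0.0, 0.0]
force: [0.7, -0.5, -0.7]
width: 0.0853
[ 0.51131962 -0.25057108  0.26009962]
sample_tube_mid [ 56.2 121.8] 0.68
sample_tube_mid [282.9 158.5] 0.65
sample_tube_foot [289.3 127.2] 0.7
glass_jar [284.2 140. ] 0.94
free_hole [142.5 121.7] 0.87
free_hole [293.2 127.3] 0.42
window [ 49.9 119.9] 0.66
focus_mark [143.5 123.1] 0.37
other_tube [150.2  65.1] 0.66
[285.4, 165.7, 27.4, 74.0]
```

View pics/w2.png

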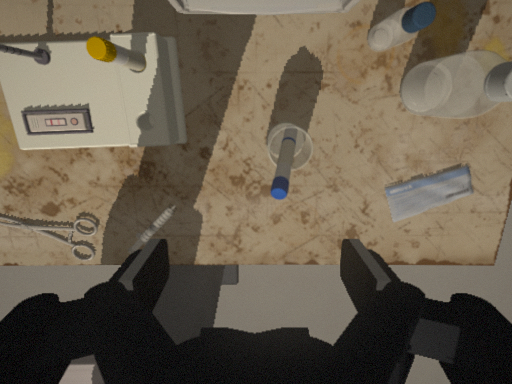

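```bash
python3 - <<'E'
from h import *
T1=np.load('T1.npy');T2=np.load('T2.npy');d1=np.load('d1.npy');d2=np.load('d2.npy')
cc={}
for i,T,d in ((1,T1,d1),(2,T2,d2)):
    im=cv2.imread(f'pics/w{i}.png');hsv=cv2.cvtColor(im,cv2.COLOR_BGR2HSV)
    m=((hsv[...,0]>100)&(hsv[...,0]<125)&(hsv[...,1]>170))
    box=np.zeros_like(m); 
    if i==1: box[60:95,190:225]=1
    else: box[170:205,265:300]=1
    m&=box;ys,xs=np.nonzero(m);cc[i]=(xs.mean(),ys.mean());print(i,len(xs),cc[i],xs.min(),xs.max(),ys.min(),ys.max())
    print('capdepth',np.percentile(d[m],[5,50,95]), at_d('wrist',cc[i],np.median(d[m]),T))
print('cap tri',inter([ray('wrist',cc[1],T1),ray('wrist',cc[2],T2)]))
m=np.load('m2.npy');ys,xs=np.nonzero(m)
P=np.array([at_d('wrist',(x,y),d2[y,x],T2) for x,y in zip(xs,ys)])
for row in range(ys.min(),ys.max()+1,4):
    s=ys==row
    if s.any(): print(row,xs[s].min(),xs[s].max(),np.median(P[s],axis=0).round(4), P[s][:,2].max().round(4))
print('jar',at_z('wrist',(284.2,140),0,T2),at_z('wrist',(228.9,56.6),0,T1))
print('hole',at_z('wrist',(142.5,121.7),.054,T2),'win',at_z('wrist',(58,121.5),.017,T2))
im=cv2.imread('pics/w2.png');cv2.imwrite('pics/w2c.png',cv2.resize(im[20:220,0:330],None,fx=2.4,fy=2.4,interpolation=cv2.INTER_CUBIC))
E
```

```text
1 290 (np.float64(205.18620689655174), np.float64(78.55862068965517)) 196 214 68 89
capdepth [0.29197925 0.29627448 0.30217323] [ 0.49740905 -0.27738767  0.1184226 ]
2 1 (np.float64(272.0), np.float64(191.0)) 272 272 191 191
capdepth [0.29836175 0.29836175 0.29836175] [ 0.49658518 -0.26801525  0.11860608]
cap tri [ 0.49595945 -0.27223409  0.1091849 ]
127 288 293 [ 0.5532 -0.2963  0.0229] 0.0236
131 284 296 [ 0.5487 -0.2948  0.0295] 0.0317
135 284 296 [ 0.5446 -0.2941  0.0378] 0.04
139 283 295 [ 0.5406 -0.2921  0.045 ] 0.0466
143 281 295 [ 0.5366 -0.2901  0.0513] 0.0553
147 281 295 [ 0.5328 -0.2896  0.0588] 0.0614
151 280 294 [ 0.5294 -0.2878  0.0669] 0.0681
155 279 294 [ 0.5257 -0.2866  0.0725] 0.0762
159 278 293 [ 0.5224 -0.2848  0.0795] 0.0823
163 277 292 [ 0.519  -0.2832  0.0852] 0.0883
167 276 291 [ 0.5157 -0.2816  0.0913] 0.094
171 275 290 [ 0.5128 -0.2801  0.0978] 0.0997
175 274 289 [ 0.5097 -0.2786  0.1032] 0.1057
179 273 288 [ 0.5069 -0.2771  0.1094] 0.1117
183 272 288 [ 0.5042 -0.2762  0.1154] 0.1171
187 272 288 [ 0.5012 -0.2758  0.1197] 0.1225
191 271 287 [ 0.4973 -0.275   0.1208] 0.1231
195 272 286 [ 0.4924 -0.2753  0.1191] 0.1211
199 277 282 [ 0.4873 -0.2761  0.1166] 0.1176
jar [ 0.53374611 -0.29111322  0.        ] [ 0.5340007  -0.29242741  0.        ]
hole [ 0.56134945 -0.11916071  0.054     ] win [0.55851989 0.00219953 0.017     ]
```

View pics/w2c.png

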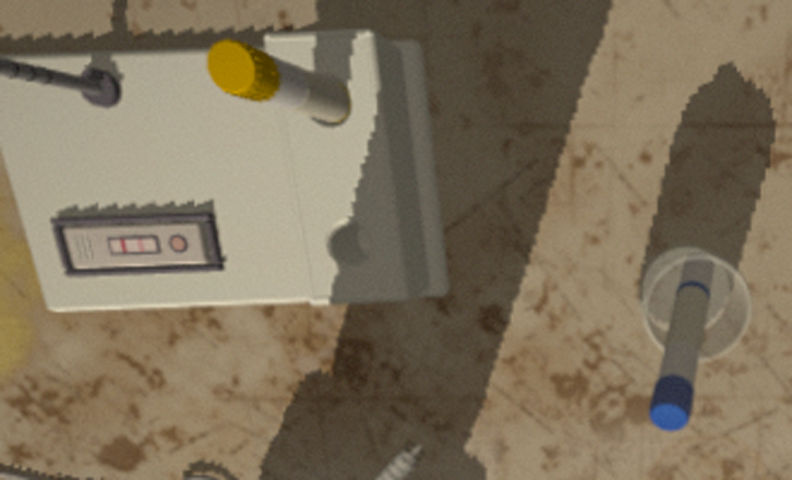

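```bash
python3 - <<'E'
from h import *
from scipy.optimize import least_squares
T=np.load('T2.npy');d=np.load('d2.npy');m=np.load('m2.npy')
m=cv2.erode(m.astype(np.uint8),np.ones((3,3)))>0
ys,xs=np.nonzero(m);s=(ys>=150)&(ys<=182);ys=ys[s];xs=xs[s]
P=np.array([at_d('wrist',(x,y),d[y,x],T) for x,y in zip(xs,ys)])
def f(p):
    c=np.array([p[0],p[1],.09]);a=np.array([p[2],p[3],1]);a/=np.linalg.norm(a)
    v=P-c;return np.linalg.norm(v-np.outer(v@a,a),axis=1)-.0085
q=least_squares(f,[.515,-.282,-.5,.2],loss='soft_l1',f_scale=.001);p=q.x
a=np.array([p[2],p[3],1]);a/=np.linalg.norm(a);c=np.array([p[0],p[1],.09])
print(c,a,np.arccos(a[2]),np.std(f(p)))
# cap face
m0=np.load('m2.npy');ys,xs=np.nonzero(m0);s=(ys>=190);
Q=np.array([at_d('wrist',(x,y),d[y,x],T) for x,y in zip(xs[s],ys[s])])
t=(Q-c)@a;print('top t',np.percentile(t,[10,50,90]))
top=c+a*np.median(t);print('top',top,'foot',top-.125*a,'mid',top-.0625*a,'28 below',top-.028*a)
print('azimuth',np.degrees(np.arctan2(a[1],a[0])))
ang=np.array([top,top-.02*a]);print(proj('top',ang),proj('side',ang),proj('wrist',ang,T))
E
```

```text
[ 0.50863019 -0.28088388  0.09      ] [-0.45215158  0.19562957  0.87022297] 0.5151415953680716 0.0004556791943639423
top t [0.03277181 0.03362425 0.0340761 ]
top [ 0.49342693 -0.27430598  0.1192606 ] foot [ 0.54994588 -0.29875968  0.01048273] mid [ 0.52168641 -0.28653283  0.06487166] 28 below [ 0.50608718 -0.27978361  0.09489436]
azimuth 156.60361742015442
[[322.41352354 196.97908921]
 [322.59585832 194.66980417]] [[232.01065814 239.24075514]
 [235.75381451 246.0265444 ]] [[278.110597   194.13496939]
 [280.67899694 181.2025396 ]]
```

```bash
python3 -m creep '0 0 0 0 0 -5.85; 0 0 0 0 0 -5.85; 0 0 0 0 0 -5.85; 0 0 0 0 0 -5.85; -0.0078 -0.0032 -0.02 -2.35 -5.42 0; -0.0078 -0.0032 -0.02 -2.35 -5.42 0; -0.0078 -0.0032 -0.02 -2.35 -5.42 0; -0.0078 -0.0032 -0.02 -2.35 -5.42 0; -0.0076 -0.002 -0.02 -2.35 -5.42 0; 0 0 0 0 0 0; 0 0 0 0 0 0; 0 0 0 0 0 0' 0.05 30; cat >> h.py <<'E'
def chk():
    T=T_tool();return T[:3,3].round(4),T[:3,:3].round(3)
E
python3 - <<'E'
from h import *
T=T_tool();print(chk());np.save('T3.npy',T)
im,d=r.camera('wrist');cv2.imwrite('pics/w3.png',im);np.save('d3.npy',d)
top=np.array([.49343,-.27431,.11926]);a=np.array([-.45215,.19563,.87022])
tgt=top-.0447*a
print('to go',tgt-T[:3,3]);v=T[:3,3]-tgt;print('along',v@a,'off',v-(v@a)*a, proj('wrist',np.array([top,top-.02*a,top-.05*a]),T))
E
```

```text
time: 5.6
tool_pos: [0.4746, -0.2646, 0.1624]
eef_rot: [0.948, -0.196, 0.247, 0.051]
force: [1.2, -0.6, 0.6]
width: 0.0497
(array([ 0.4746, -0.2646,  0.1624]), array([[ 0.801, -0.397,  0.448],
       [-0.346, -0.918, -0.194],
       [ 0.488,  0.   , -0.873]]))
to go [ 0.0390687  -0.01842138 -0.08199928]
along 0.0926261038668988 off [0.00281219 0.00030093 0.0013942 ] [[257.44626833 213.80104487]
 [257.19625646 204.15076434]
 [256.89231624 192.41231256]]
```

View pics/w3.png

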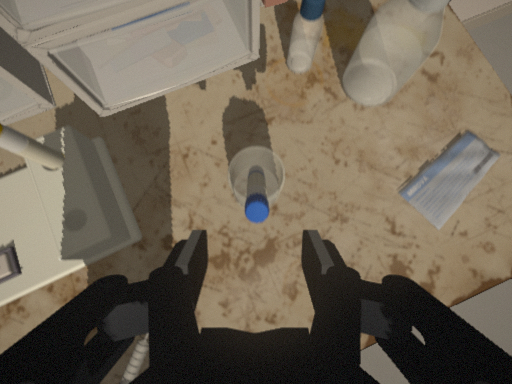

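```bash
python3 -m creep '0.0065 -0.0031 -0.0137 0 0 0; 0.0065 -0.0031 -0.0137 0 0 0; 0.0065 -0.0031 -0.0137 0 0 0; 0.0065 -0.0031 -0.0137 0 0 0; 0.0065 -0.0031 -0.0137 0 0 0; 0.0065 -0.0031 -0.0137 0 0 0; 0 0 0 0 0 0; 0 0 0 0 0 0; 0 0 0 0 0 0' && python3 - <<'E'
from h import *
T=T_tool();top=np.array([.49343,-.27431,.11926]);a=np.array([-.45215,.19563,.87022])
print(top-.0447*a-T[:3,3])
im,d=r.camera('wrist');cv2.imwrite('pics/w4.png',im)
E
```

```text
time: 6.4
tool_pos: [0.515, -0.2837, 0.0811]
eef_rot: [0.947, -0.196, 0.248, 0.051]
force: [-0.7, 0.9, 0.3]
width: 0.0499
[-0.00138702  0.00064874 -0.0007721 ]
```

View pics/w4.png

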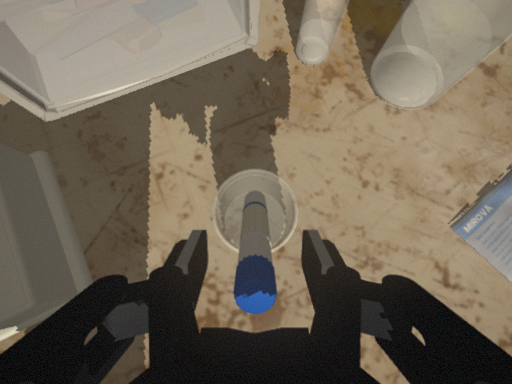

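Centred between the fingers. Close.

```bash
python3 -m creep '-0.0015 0.0005 0 0 0 0; 0 0 0 0 0 0; 0 0 0 0 0 0; 0 0 0 0 0 0; 0 0 0 0 0 0; 0 0 0 0 0 0; 0 0 0 0 0 0' 0 30
```

```text
time: 7.03
tool_pos: [0.5113, -0.2826, 0.0796]
eef_rot: [0.948, -0.196, 0.247, 0.051]
force: [-2.0, 0.3, 4.6]
width: 0.0162
```

```bash
python3 -m creep '-0.0013 0.0006 0.005 0 0 0; -0.003 0.0013 0.011 0 0 0; -0.0036 0.0016 0.015 0 0 0; -0.0036 0.0016 0.015 0 0 0; -0.0036 0.0016 0.015 0 0 0; -0.0036 0.0016 0.015 0 0 0; -0.0036 0.0016 0.015 0 0 0; -0.0036 0.0016 0.015 0 0 0; -0.003 0.0013 0.015 0 0 0; 0 0 0.012 0 0 0; 0 0 0 0 0 0; 0 0 0 0 0 0' && python3 - <<'E'
from h import *
T=T_tool();np.save('T5.npy',T);print(chk())
im,d=r.camera('wrist');cv2.imwrite('pics/w5.png',im);np.save('d5.npy',d)
im,d=r.camera('side');cv2.imwrite('pics/s5.png',cv2.resize(im[130:320,190:350],None,fx=3.1,fy=3.1,interpolation=cv2.INTER_CUBIC))
E
```

```text
time: 8.03
tool_pos: [0.4823, -0.2697, 0.2127]
eef_rot: [0.948, -0.196, 0.247, 0.051]
force: [-0.4, 1.2, -0.3]
width: 0.0164
(array([ 0.4823, -0.2697,  0.2127]), array([[ 0.801, -0.397,  0.449],
       [-0.346, -0.918, -0.194],
       [ 0.489,  0.   , -0.872]]))
```

View pics/w5.png

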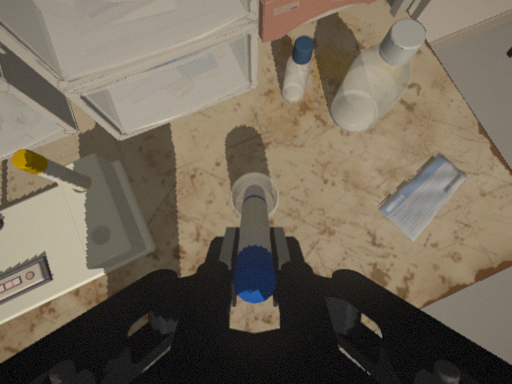

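View pics/s5.png

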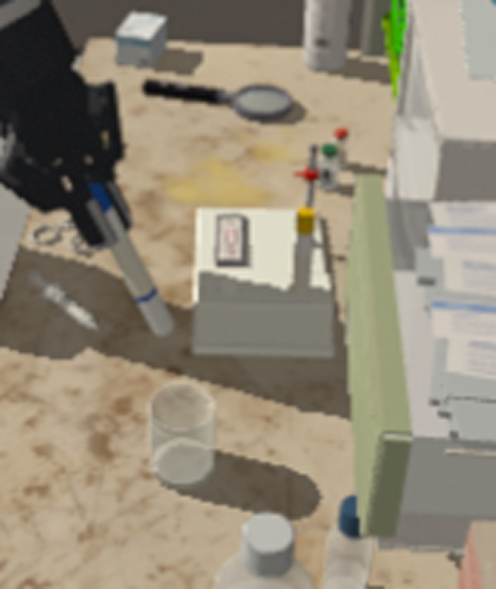

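```bash
python3 -m creep '0 0.01 0.004 2.35 5.42 0; 0 0.014 0.004 2.35 5.42 0; 0 0.014 0.004 2.35 5.42 0; 0 0.014 0.004 2.35 5.42 0; 0.004 0.014 0.004 2.35 5.42 0; 0.004 0.014 0 0 0 5.85; 0.004 0.014 0 0 0 5.85; 0 0.014 0 0 0 5.85; 0 0.014 0 0 0 5.85; 0 0.014 0 0 0 0; 0 0 0 0 0 0; 0 0 0 0 0 0' && python3 -m creep '0 0 0 0 0 0' && python3 - <<'E'
from h import *
T=T_tool();np.save('T6.npy',T);print(chk())
im,d=r.camera('wrist');cv2.imwrite('pics/w6.png',im);np.save('d6.npy',d)
for t in ['free_hole','window','focus_mark','other_tube']:
  for k in r.spot_point(t,'wrist')[:2]: print(t,np.round(k['position'],1),round(k['p'],2))
E
```

```text
time: 9.13
tool_pos: [0.4937, -0.1329, 0.2308]
eef_rot: [1.0, 0.001, -0.004, -0.0]
force: [0.2, -0.2, -0.2]
width: 0.0161
time: 9.22
tool_pos: [0.4937, -0.1346, 0.2312]
eef_rot: [1.0, -0.0, -0.004, -0.0]
force: [0.2, 0.1, 0.3]
width: 0.0162
(array([ 0.4937, -0.1346,  0.2312]), array([[ 1.   , -0.001, -0.007],
       [-0.001, -1.   ,  0.   ],
       [-0.007, -0.   , -1.   ]]))
free_hole [241.5 102.5] 0.91
window [136.1 106. ] 0.77
focus_mark [89.2 36.3] 0.59
other_tube [244.2  44.5] 0.97
other_tube [134.3 106.3] 0.53
```

View pics/w6.png

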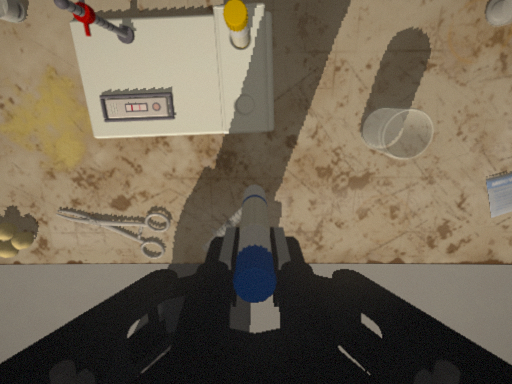

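```bash
python3 - <<'E'
from h import *
from scipy.optimize import least_squares
T=np.load('T6.npy');d=np.load('d6.npy')
im=cv2.imread('pics/w6.png')
c=cv2.resize(im[0:145,60:290],None,fx=3.4,fy=3.4,interpolation=cv2.INTER_CUBIC);cv2.imwrite('pics/w6c.png',c)
g=im[85:125,225:270].astype(float).mean(2);g=(g-g.min())/(np.percentile(g,80)-g.min())
cv2.imwrite('pics/w6h.png',cv2.resize((np.clip(g,0,1)*255).astype(np.uint8),None,fx=12,fy=12,interpolation=cv2.INTER_CUBIC))
print('block z',[at_d('wrist',(x,y),d[y,x],T).round(4) for x,y in ((232,80),(262,80),(240,122),(262,118))])
print('hole bottom?',[at_d('wrist',(x,y),d[y,x],T).round(4) for x,y in ((241,102),(245,105),(238,100),(245,98))])
# tube
P=[]
for y in range(188,240):
  for x in range(240,272):
    p=at_d('wrist',(x,y),d[y,x],T)
    if .13<p[2]<.26: P.append(np.linalg.inv(T)@np.r_[p,1])
P=np.array(P)[:,:3];print(len(P),P.min(0),P.max(0))
P=P[(P[:,2]>.025)&(P[:,2]<.076)]
def f(p):
    c=np.array([p[0],p[1],.05]);a=np.array([p[2],p[3],1]);a/=np.linalg.norm(a)
    v=P-c;return np.linalg.norm(v-np.outer(v@a,a),axis=1)-.0085
q=least_squares(f,[0,0,0,0],loss='soft_l1',f_scale=.001);print('tool-frame tube at z=.05',q.x.round(4),np.std(f(q.x)),'foot',(q.x[:2]+q.x[2:]*.03).round(4))
E
```

```text
block z [array([ 0.5864, -0.1109,  0.0567]), array([ 0.5866, -0.1416,  0.0546]), array([ 0.5445, -0.1184,  0.0551]), array([ 0.5487, -0.1419,  0.0553])]
hole bottom? [array([ 0.5647, -0.118 ,  0.0155]), array([ 0.5613, -0.1227,  0.0154]), array([ 0.5669, -0.1144,  0.0138]), array([ 0.5692, -0.1227,  0.0149])]
1362 [ 0.00233879 -0.00927162 -0.01936975] [0.01135288 0.0079647  0.07774433]
tool-frame tube at z=.05 [ 0.0021 -0.0008 -0.0143 -0.0018] 0.0002010366130395643 foot [ 0.0017 -0.0008]
```

View pics/w6c.png

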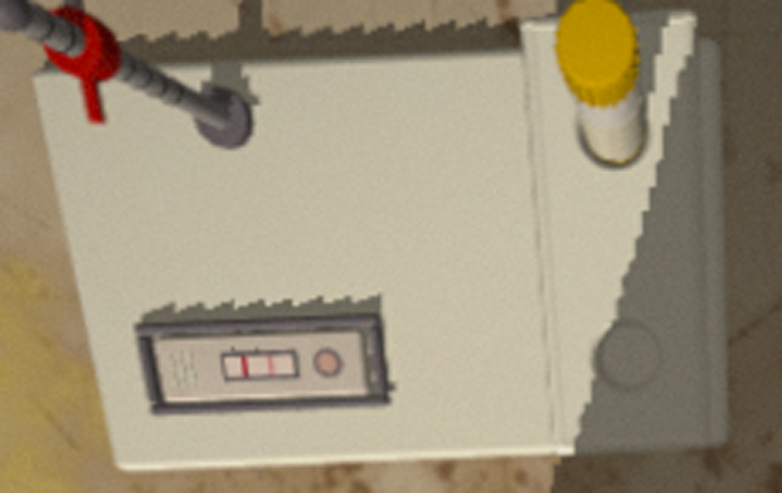

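View pics/w6h.png

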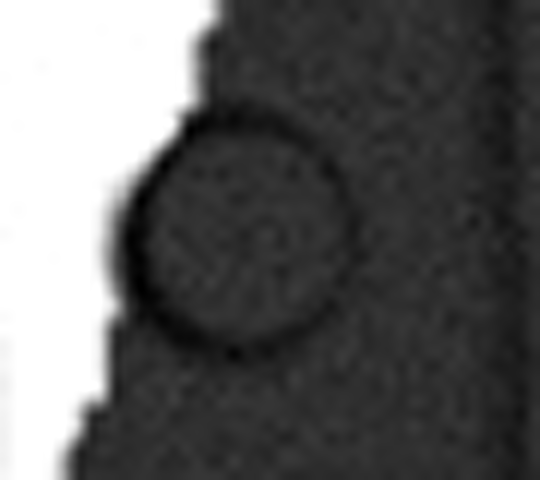

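```bash
python3 - <<'E'
from h import *
T=np.load('T6.npy')
print('hole',at_z('wrist',(244.6,103.8),.054,T),at_z('wrist',(244.6,103.8),.0555,T))
# window corners: crop 3.4 offset 60
for n,u in (('win',(260,364)),('cassC',(262,364)),('tip',(96,122)),('postbase',(226,120))):
    px=(u[0]/3.4+60-.3,u[1]/3.4-.3); print(n,px,at_z('wrist',px,{'win':.017,'cassC':.017,'tip':.09,'postbase':.01}[n],T))
d=np.load('d6.npy')
print('tip depth',[(x,y,at_d('wrist',(x,y),d[y,x],T).round(4)) for x,y in ((88,34),(87,32),(86,30),(84,20),(84,14))])
foot=T@np.array([.0017,-.0008,.0795,1]);print('foot',foot)
E
```

```text
hole [ 0.5631885  -0.12345035  0.054     ] [ 0.56320817 -0.12349845  0.0555    ]
win (136.1705882352941, 106.75882352941177) [0.55892695 0.00535287 0.017     ]
cassC (136.75882352941176, 106.75882352941177) [0.55893081 0.00466493 0.017     ]
tip (87.93529411764706, 35.582352941176474) [0.61977198 0.01121354 0.09      ]
postbase (126.17058823529412, 34.99411764705883) [0.63554936 0.00957461 0.01      ]
tip depth [(88, 34, array([0.6195, 0.0069, 0.0979])), (87, 32, array([0.621 , 0.0075, 0.0978])), (86, 30, array([0.6227, 0.0086, 0.0969])), (84, 20, array([0.6294, 0.0072, 0.1001])), (84, 14, array([0.6334, 0.0058, 0.1014]))]
foot [ 0.49479694 -0.13377291  0.1517289   1.        ]
```

```bash
python3 -m creep '0.012 0.002 -0.01 0 -1.2 0; 0.012 0.002 -0.01 0 0 0; 0.012 0.002 -0.01 0 0 0; 0.012 0.002 -0.01 0 0 0; 0.012 0.0023 -0.01 0 0 0; 0.0067 0 -0.01 0 0 0; 0 0 -0.01 0 0 0; 0 0 0 0 0 0; 0 0 0 0 0 0; 0 0 0 0 0 0' && python3 - <<'E'
from h import *
T=T_tool();np.save('T7.npy',T);print(chk())
im,d=r.camera('wrist');cv2.imwrite('pics/w7.png',im);np.save('d7.npy',d)
print('foot',T@np.array([.0017,-.0008,.0795,1]),T[:3,:3]@[-.0143,-.0018,1])
for k in r.spot_point('free_hole','wrist')[:2]: print(np.round(k['position'],1),round(k['p'],2))
cv2.imwrite('pics/w7c.png',cv2.resize(im[60:260,130:380],None,fx=3.2,fy=3,interpolation=cv2.INTER_CUBIC))
im,d=r.camera('side');cv2.imwrite('pics/s7.png',cv2.resize(im[130:320,190:350],None,fx=3.1,fy=3.1,interpolation=cv2.INTER_CUBIC))
E
```

```text
time: 10.3
tool_pos: [0.5604, -0.1238, 0.1623]
eef_rot: [1.0, -0.0, 0.007, -0.0]
force: [-0.0, -0.1, -0.1]
width: 0.016
(array([ 0.5604, -0.1238,  0.1623]), array([[ 1.   , -0.   ,  0.015],
       [-0.   , -1.   ,  0.   ],
       [ 0.015, -0.   , -1.   ]]))
foot [ 0.56328699 -0.12297902  0.08286952  1.        ] [ 4.71543095e-04  1.89924992e-03 -1.00010195e+00]
[253.3 190.3] 0.72
[251.7 186.3] 0.59
```

View pics/w7c.png

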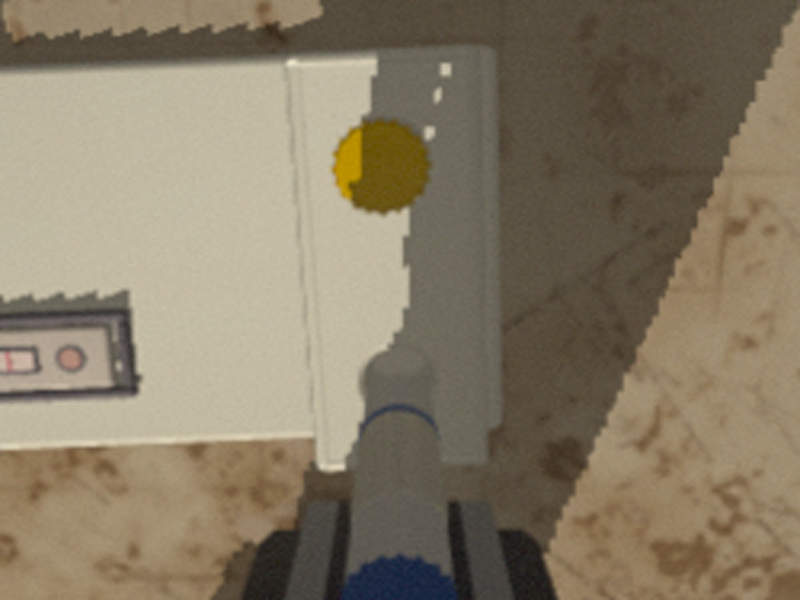

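View pics/s7.png

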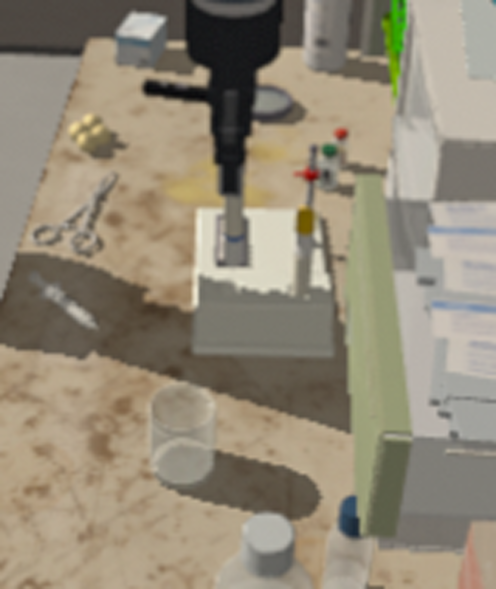

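```bash
python3 - <<'E'
from h import *
T=np.load('T7.npy');im=cv2.imread('pics/w7.png')
S=6;x0,y0,w,h=225,155,60,80
c=cv2.resize(im[y0:y0+h,x0:x0+w],None,fx=S*1.3,fy=S*1.3,interpolation=cv2.INTER_CUBIC);S*=1.3
th=np.linspace(0,2*np.pi,40)
def dr(P,col):
    q=proj('wrist',P,T); 
    for p in q: cv2.circle(c,(int((p[0]-x0+.5)*S),int((p[1]-y0+.5)*S)),1,col,-1)
for rr in(.0115,.010): dr(np.c_[.5632+rr*np.cos(th),-.1235+rr*np.sin(th),0*th+.054],(0,0,255))
f=T@np.array([.0017,-.0008,.0795,1]);dr(np.c_[f[0]+.0055*np.cos(th),f[1]+.0055*np.sin(th),0*th+f[2]],(0,255,0));dr(np.c_[f[0]+.0085*np.cos(th),f[1]+.0085*np.sin(th),0*th+f[2]+.003],(0,255,0))
cv2.imwrite('pics/w7h.png',c)
E
```

```text
(no output)
```

View pics/w7h.png

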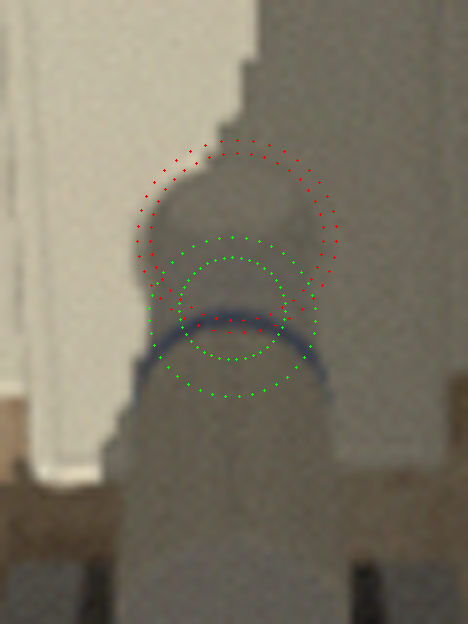

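```bash
python3 - <<'E'
from h import *
from scipy.optimize import least_squares
T=np.load('T7.npy');d=np.load('d7.npy');im=cv2.imread('pics/w7.png')
for y in range(168,236,3):
    p=at_d('wrist',(255,y),d[y,255],T); t=(np.linalg.inv(T)@np.r_[p,1])[:3]
    print(y,im[y,255],p.round(4),t.round(4))
P=[]
for y in range(160,236):
  for x in range(238,275):
    p=at_d('wrist',(x,y),d[y,x],T)
    t=(np.linalg.inv(T)@np.r_[p,1])[:3]
    if .01<t[2]<.095 and p[2]>.06: P.append(t)
P=np.array(P);print(P.max(0),P.min(0))
P=P[(P[:,2]>.02)&(P[:,2]<np.percentile(P[:,2],98)-.005)]
def f(p):
    c=np.array([p[0],p[1],.05]);a=np.array([p[2],p[3],1]);a/=np.linalg.norm(a)
    v=P-c;return np.linalg.norm(v-np.outer(v@a,a),axis=1)-.0085
q=least_squares(f,[0,0,0,0],loss='soft_l1',f_scale=.001);print(q.x.round(4),np.std(f(q.x)),len(P))
E
```

```text
168 [147 169 176] [ 0.5791 -0.1236  0.0555] [ 0.0171 -0.0002  0.1071]
171 [ 91 106 110] [ 0.5764 -0.1236  0.0554] [ 0.0144 -0.0002  0.1071]
174 [ 91 107 111] [ 0.5734 -0.1236  0.0544] [ 0.0114 -0.0002  0.1081]
177 [ 92 105 111] [ 0.5614 -0.1237  0.0156] [-1.100e-03 -1.000e-04  1.468e-01]
180 [ 99 110 114] [ 0.5581 -0.1237  0.015 ] [-4.500e-03 -1.000e-04  1.473e-01]
183 [ 93 105 111] [ 0.5552 -0.1237  0.0161] [-7.400e-03 -1.000e-04  1.461e-01]
186 [ 87  96 101] [ 0.5724 -0.1235  0.0913] [ 0.0109 -0.0003  0.0712]
189 [ 85  95 100] [ 0.5716 -0.1235  0.0972] [ 0.0103 -0.0003  0.0653]
192 [85 94 98] [ 0.5716 -0.1235  0.1052] [ 0.0104 -0.0003  0.0573]
195 [73 64 56] [ 0.572  -0.1234  0.1138] [ 0.0109 -0.0004  0.0487]
198 [ 81  93 100] [ 0.5715 -0.1234  0.1193] [ 0.0105 -0.0004  0.0432]
201 [76 89 97] [ 0.5716 -0.1234  0.1261] [ 0.0107 -0.0004  0.0364]
204 [73 85 94] [ 0.5717 -0.1234  0.1323] [ 0.0108 -0.0004  0.0302]
207 [77 91 97] [ 0.5716 -0.1234  0.1378] [ 0.0108 -0.0004  0.0247]
210 [ 78  94 100] [ 0.5715 -0.1234  0.143 ] [ 0.0108 -0.0004  0.0195]
213 [74 88 94] [ 0.5713 -0.1234  0.1474] [ 0.0106 -0.0004  0.0151]
216 [77 90 97] [ 0.5711 -0.1233  0.1519] [ 0.0106 -0.0004  0.0105]
219 [72 87 91] [ 0.5714 -0.1233  0.1573] [ 0.0109 -0.0005  0.0052]
222 [77 88 94] [ 0.5714 -0.1233  0.1615] [ 0.0109 -0.0005  0.001 ]
225 [83 92 95] [ 0.571  -0.1233  0.1647] [ 0.0106 -0.0005 -0.0022]
228 [83 92 96] [ 0.5708 -0.1233  0.1683] [ 0.0105 -0.0005 -0.0058]
231 [83 91 97] [ 0.571  -0.1233  0.1724] [ 0.0107 -0.0005 -0.0099]
234 [83 92 95] [ 0.5708 -0.1233  0.1756] [ 0.0106 -0.0005 -0.0131]
[0.01132442 0.00791061 0.0777012 ] [ 0.00237937 -0.00932743  0.0100395 ]
[ 0.0021 -0.0008 -0.0109  0.0002] 0.00020236481086197673 536
```

```bash
python3 -m creep '0 -0.0005 -0.01 0 0 0; 0 0 -0.01 0 0 0; 0 0 -0.007 0 0 0; 0 0 -0.005 0 0 0; 0 0 -0.005 0 0 0; 0 0 0 0 0 0; 0 0 0 0 0 0'; python3 -m creep '0 0 -0.004 0 0 0; 0 0 -0.004 0 0 0; 0 0 0 0 0 0; 0 0 0 0 0 0'
```

```text
time: 11.03
tool_pos: [0.5605, -0.1237, 0.1245]
eef_rot: [1.0, 0.0, 0.007, -0.0]
force: [0.2, 0.3, -0.5]
width: 0.0163
time: 11.37
tool_pos: [0.5607, -0.1238, 0.1168]
eef_rot: [1.0, 0.0, 0.007, -0.0]
force: [-1.4, 0.1, -1.1]
width: 0.0162
```

```bash
python3 -m creep '0 0 -0.005 0 0 0; 0 0 -0.005 0 0 0; 0 0 -0.005 0 0 0; 0 0 -0.003 0 0 0; 0 0 0 0 0 0; 0 0 0 0 0 0';python3 -m creep '0 0 -0.002 0 0 0; 0 0 0 0 0 0; 0 0 0 0 0 0'
```

```text
time: 11.87
tool_pos: [0.5607, -0.1237, 0.0986]
eef_rot: [1.0, 0.0, 0.007, -0.0]
force: [-1.4, 0.2, -0.8]
width: 0.0159
time: 12.12
tool_pos: [0.5607, -0.1238, 0.097]
eef_rot: [1.0, 0.0, 0.007, -0.0]
force: [-0.7, 0.0, -0.8]
width: 0.016
```

```bash
python3 -m creep '0 0 -0.001 0 0 0; 0 0 0 0 0 0; 0 0 0 0 0 0';python3 -m creep '0 0 -0.001 0 0 0; 0 0 0 0 0 0; 0 0 0 0 0 0'; python3 - <<'E'
from h import *
im,d=r.camera('side');cv2.imwrite('pics/s8.png',cv2.resize(im[130:320,190:350],None,fx=3.1,fy=3.1,interpolation=cv2.INTER_CUBIC))
im,d=r.camera('wrist');cv2.imwrite('pics/w8.png',im)
E
```

```text
time: 12.37
tool_pos: [0.5612, -0.1238, 0.0968]
eef_rot: [1.0, 0.0, 0.008, -0.0]
force: [-2.3, 0.4, 4.3]
width: 0.0161
time: 12.62
tool_pos: [0.5616, -0.1239, 0.0968]
eef_rot: [1.0, 0.0, 0.008, 0.0]
force: [-4.2, 0.6, 9.9]
width: 0.0164
```

View pics/s8.png

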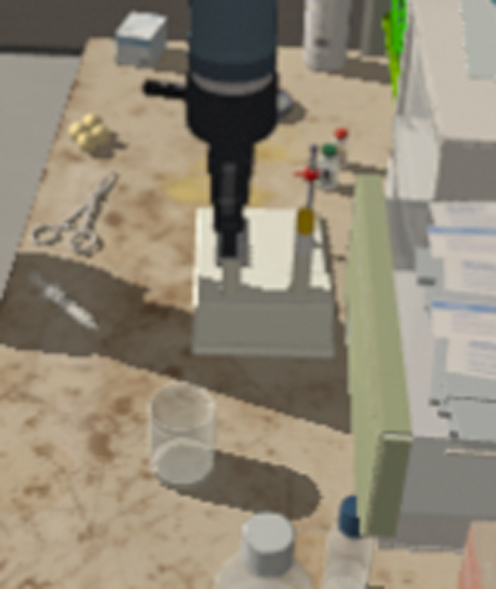

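View pics/w8.png

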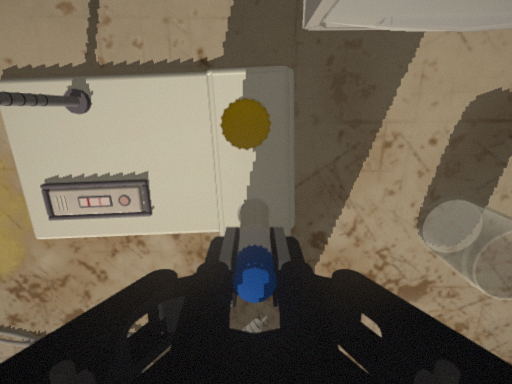

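```bash
python3 -m creep '-0.0005 0 0.0015 0 0 0; 0 0 0 0 0 0; 0 0 0 0 0 0; 0 0 0 0 0 0; 0 0 0 0 0 0' 0.036 30; python3 -m creep '0 0 0.02 0 0 0; 0 0 0.03 0 0 0; 0 0 0.035 0 0 0; 0 0 0.035 0 0 0; 0 0.01 0.02 0 0 0; 0 0 0 0 0 0; 0 0 0 0 0 0'; python3 - <<'E'
from h import *
T=T_tool();np.save('T9.npy',T);print(chk())
im,d=r.camera('wrist');cv2.imwrite('pics/w9.png',im);np.save('d9.npy',d)
for t in ['window','focus_mark','loupe_grip','lens_center','sample_tube_foot','sample_tube_mid']:
  for k in r.spot_point(t,'wrist')[:1]: print(t,np.round(k['position'],1),round(k['p'],2))
E
```

```text
time: 13.13
tool_pos: [0.5605, -0.1238, 0.0963]
eef_rot: [1.0, 0.0, 0.008, -0.0]
force: [-0.5, 0.4, -0.1]
width: 0.0362
time: 13.72
tool_pos: [0.5617, -0.1131, 0.2383]
eef_rot: [1.0, 0.001, 0.009, 0.0]
force: [0.9, -0.0, -1.0]
width: 0.0358
(array([ 0.5617, -0.1131,  0.2383]), array([[ 1.   ,  0.002,  0.019],
       [ 0.002, -1.   , -0.   ],
       [ 0.019,  0.   , -1.   ]]))
window [158.7 170. ] 0.93
focus_mark [131.5 119.4] 0.61
sample_tube_mid [262.6 174.1] 0.58
```

View pics/w9.png

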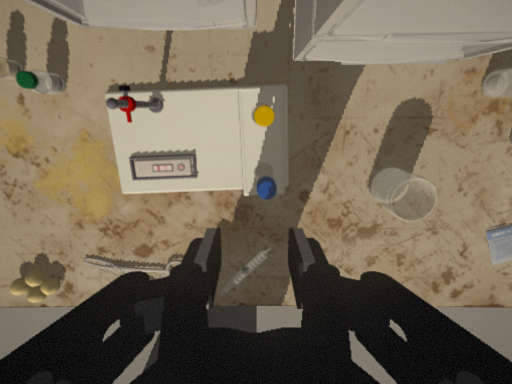

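```bash
python3 - <<'E'
from h import *
im=cv2.imread('pics/w9.png')
cv2.imwrite('pics/w9c.png',cv2.resize(im[80:210,95:215],None,fx=4.6,fy=4.6,interpolation=cv2.INTER_CUBIC))
im=cv2.imread('pics/w6.png')
cv2.imwrite('pics/w6d.png',cv2.resize(im[0:50,60:140],None,fx=10,fy=10,interpolation=cv2.INTER_CUBIC))
E
```

```text
(no output)
```

View pics/w9c.png

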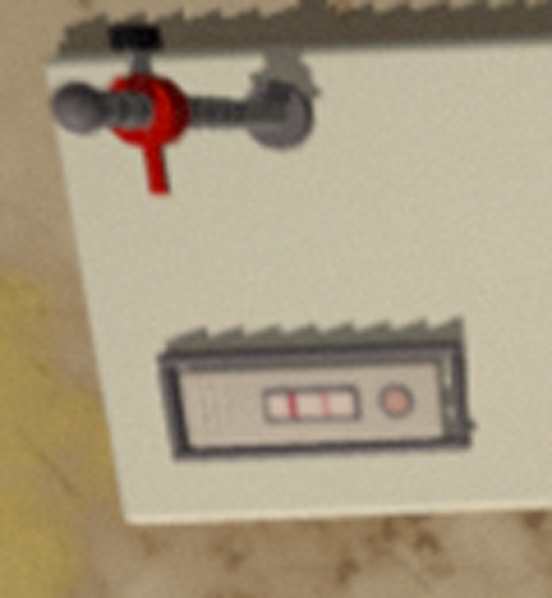

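View pics/w6d.png

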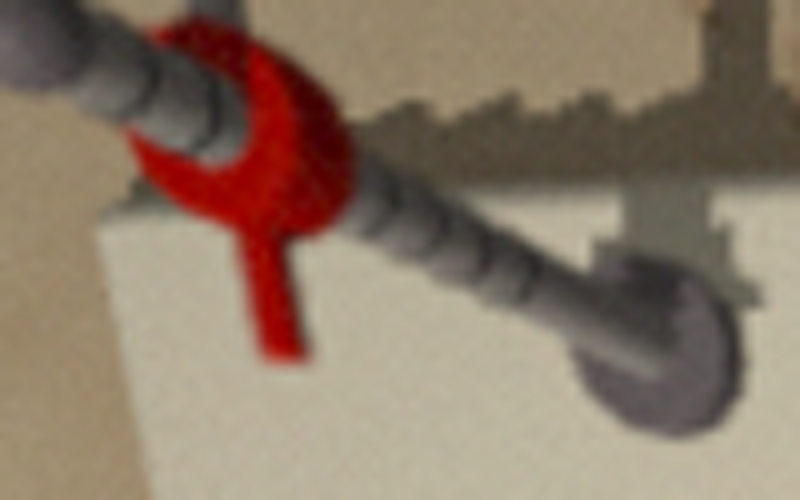

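```bash
python3 - <<'E'
from h import *
T6=np.load('T6.npy');T9=np.load('T9.npy');d9=np.load('d9.npy');d6=np.load('d6.npy')
win=(312/4.6+95-.5,404/4.6+80-.5);print('win9',win,at_z('wrist',win,.017,T9), 'win6',at_z('wrist',(136.17,106.76),.017,T6))
for n,a,b in (('tip',(159/4.6+94.5,191/4.6+79.5),(283/10+59.5,358/10-.5)),('post base',(282/4.6+94.5,118/4.6+79.5),(660/10+59.5,350/10-.5))):
    X=inter([ray('wrist',a,T9),ray('wrist',b,T6)]);print(n,X,proj('wrist',X,T9)[0]-a,proj('wrist',X,T6)[0]-b)
for d,T,R0,im in((d9,T9,(100,96,145,125),'w9'),(d6,T6,(70,0,100,38),'w6')):
    I=cv2.cvtColor(cv2.imread(f'pics/{im}.png'),cv2.COLOR_BGR2HSV)
    Q=[]
    for y in range(R0[1],R0[3]):
        for x in range(R0[0],R0[2]):
            if (I[y,x,0]<8 or I[y,x,0]>172) and I[y,x,1]>180: Q.append(at_d('wrist',(x,y),d[y,x],T))
    Q=np.array(Q);print('red',len(Q),Q.min(0).round(4),Q.max(0).round(4));s=Q[:,0]<.6255;print('tongue',np.median(Q[s],0).round(4),np.percentile(Q[s][:,2],[10,50,90]).round(4),s.sum()); s=Q[:,0]>.63; print('collar z pct',np.percentile(Q[:,2],[5,25,50,75,95]).round(4))
# floor bias check
for px in((200,150),(130,140),(225,185)): print(at_d('wrist',px,d9[px[1],px[0]],T9).round(4))
# blue tube check
hsv=cv2.cvtColor(cv2.imread('pics/w9.png'),cv2.COLOR_BGR2HSV);ys,xs=np.nonzero((hsv[...,0]>105)&(hsv[...,0]<125)&(hsv[...,1]>150));s=(abs(xs-267)<15)&(abs(ys-188)<15);ys=ys[s];xs=xs[s]
P=np.array([at_d('wrist',(x,y),d9[y,x],T9) for x,y in zip(xs,ys)]);print('cap',np.median(P,0),P[:,2].max())
ys,xs=np.nonzero((hsv[...,0]>20)&(hsv[...,0]<28)&(hsv[...,1]>200));s=(abs(xs-263)<15)&(abs(ys-116)<15);ys=ys[s];xs=xs[s]
P=np.array([at_d('wrist',(x,y),d9[y,x],T9) for x,y in zip(xs,ys)]);print('yellow',np.median(P,0))
E
```

```text
win9 (162.32608695652175, 167.32608695652175) [0.55808888 0.00513359 0.017     ] win6 [0.55894874 0.00536695 0.017     ]
tip [0.61885366 0.00777609 0.09654769] [-0.18435595  0.0690017 ] [ 0.2142033  -0.06324832]
post base [0.63409911 0.00563556 0.02090515] [-0.25602693  0.09549771] [ 0.28593385 -0.09522287]
red 169 [ 0.6189 -0.112   0.0923] [0.6415 0.0127 0.3834]
tongue [0.6226 0.0078 0.097 ] [0.0955 0.097  0.098 ] 25
collar z pct [0.0946 0.097  0.1    0.101  0.1023]
red 282 [0.6186 0.0014 0.0909] [0.6422 0.015  0.1038]
tongue [0.6219 0.0075 0.0975] [0.0964 0.0975 0.0984] 33
collar z pct [0.0936 0.097  0.0998 0.1009 0.1017]
[ 0.5797 -0.0429  0.0115]
[0.5917 0.0451 0.0103]
[ 0.5335 -0.0737  0.0112]
cap [ 0.56391082 -0.12071675  0.14022226] 0.38344218046334627
yellow [ 0.62612495 -0.11995669  0.13999312]
```

```bash
python3 -m creep '-0.009 0.03 0 0 1.1 0; -0.009 0.039 0 0 0 0; -0.009 0.039 0 0 0 0; -0.009 0.039 0 0 0 0; -0.009 0.039 0 0 0 0; -0.009 0.039 0 0 0 0; -0.009 0.039 0 0 0 0; -0.009 0.039 0 0 0 0; -0.009 0.039 0 0 0 0; -0.009 0.039 0 0 0 0; -0.01 0.03 0 0 0 0; 0 0 0 0 0 0' 0.05; python3 -m creep '0 0 0 0 0 0; 0 0 0 0 0 0'; python3 - <<'E'
from h import *
T=T_tool();np.save('T10.npy',T);print(chk())
im,d=r.camera('wrist');cv2.imwrite('pics/w10.png',im);np.save('d10.npy',d)
for t in ['loupe_grip','lens_center']:
  for k in r.spot_point(t,'wrist')[:1]: print(t,np.round(k['position'],1),round(k['p'],2),at_z('wrist',k['position'],.0085,T))
E
```

```text
time: 15.07
tool_pos: [0.4554, 0.3065, 0.2369]
eef_rot: [1.0, 0.007, -0.003, -0.003]
force: [-0.2, 0.8, 0.1]
width: 0.0502
time: 15.23
tool_pos: [0.4605, 0.2963, 0.2359]
eef_rot: [1.0, 0.0, -0.003, 0.0]
force: [0.2, -0.7, -0.6]
width: 0.0502
(array([0.4605, 0.2963, 0.2359]), array([[ 1.   ,  0.   , -0.005],
       [ 0.   , -1.   , -0.001],
       [-0.005,  0.001, -1.   ]]))
loupe_grip [242.5 117.5] 0.8 [0.51368258 0.31159468 0.0085    ]
lens_center [254.   51.4] 0.71 [0.58797468 0.29746157 0.0085    ]
```

View pics/w10.png

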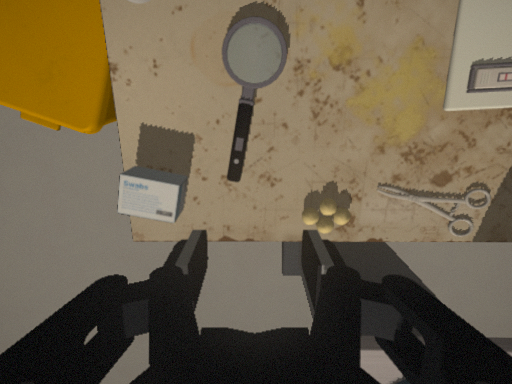

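```bash
python3 - <<'E'
from h import *
T=np.load('T10.npy');d=np.load('d10.npy');im=cv2.imread('pics/w10.png')
g=im.max(2)
m=(g<60).astype(np.uint8);m[:95]=0;m[190:]=0;m[:,:222]=0;m[:,262:]=0
ys,xs=np.nonzero(m);n,l,st,ce=cv2.connectedComponentsWithStats(m);print(st,ce)
k=1+np.argmax(st[1:,4]);cs,_=cv2.findContours((l==k).astype(np.uint8),0,2);rc=cv2.minAreaRect(cs[0]);print(rc)
P=np.array([at_z('wrist',p,.017,T) for p in cv2.boxPoints(rc)]);print(P.round(4),'len',np.linalg.norm(P[0]-P[1]),np.linalg.norm(P[1]-P[2]),'centre',P.mean(0))
# ring outer: mask by silhouette
q=r.silhouettes('loupe','wrist')[0];print(q['p'],q['rect'])
mm=q['pixels'].astype(np.uint8);mm[92:]=0
c,_=cv2.findContours(mm,0,2);c=max(c,key=cv2.contourArea)
C=np.array([at_z('wrist',p[0].astype(float),.010,T)[:2] for p in c if p[0][1]<80])
A=np.c_[2*C,np.ones(len(C))];s=np.linalg.lstsq(A,(C**2).sum(1),rcond=None)[0];print('lens',s[:2],'R',np.sqrt(s[2]+s[:2]@s[:2]))
E
```

```text
[[     0      0    512    384 195689]
 [   241     98      3      2      4]
 [   245     99      5      2      6]
 [   251    100      1      1      1]
 [   228    103     25     78    908]] [[255.57391575 191.74449765]
 [242.25        98.25      ]
 [247.33333333  99.16666667]
 [251.         100.        ]
 [239.68722467 139.9284141 ]]
((239.54054260253906, 141.75674438476562), (14.138313293457031, 77.92511749267578), 9.462322235107422)
[[0.4371 0.3331 0.017 ]
 [0.5319 0.3153 0.017 ]
 [0.5292 0.2987 0.017 ]
 [0.4341 0.3152 0.017 ]] len 0.09636627596788906 0.016816629163852594 centre [0.48307671 0.31556018 0.017     ]
0.56 [252.6, 98.6, 64.6, 162.1]
lens [0.585982   0.29771059] R 0.03679490468063902
```

```bash
python3 -m creep '0.012 0.003 -0.01 0 0 -5.35; 0.02 0.006 -0.025 0 0 -5.35; 0.0208 0.006 -0.03 0 0.3 0; 0 0 -0.035 0 0 0; 0 0 -0.035 0 0 0; 0 0 -0.025 0 0 0; 0 0 -0.015 0 0 0; 0 0 0 0 0 0; 0 0 0 0 0 0; 0 0 0 0 0 0' 0.05 40; python3 - <<'E'
from h import *
T=T_tool();np.save('T11.npy',T);print(chk())
g=np.array([.5133,.3113]);print('to go',g-T[:2,3])
im,d=r.camera('wrist');cv2.imwrite('pics/w11.png',im);np.save('d11.npy',d)
E
```

```text
time: 16.27
tool_pos: [0.5148, 0.313, 0.0636]
eef_rot: [0.996, -0.093, -0.003, -0.001]
force: [-0.2, 0.9, 0.7]
width: 0.0501
(array([0.5148, 0.313 , 0.0636]), array([[ 0.983, -0.186, -0.006],
       [-0.186, -0.983,  0.003],
       [-0.007, -0.002, -1.   ]]))
to go [-0.00152197 -0.00170889]
```

View pics/w11.png

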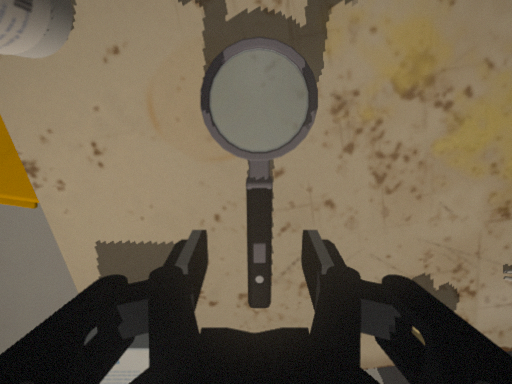

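```bash
python3 -m creep '-0.0015 -0.0017 -0.015 0 -0.4 0; 0 0 -0.015 0 0 0; 0 0 -0.014 0 0 0; 0 0 -0.009 0 0 0; 0 0 -0.005 0 0 0; 0 0 -0.002 0 0 0; 0 0 0 0 0 0; 0 0 0 0 0 0' && python3 -m creep '0 0 0 0 0 0; 0 0 0 0 0 0; 0 0 0 0 0 0; 0 0 0 0 0 0; 0 0 0 0 0 0; 0 0 0 0 0 0' 0 40
```

```text
time: 16.98
tool_pos: [0.512, 0.3109, 0.0018]
eef_rot: [0.996, -0.093, -0.001, -0.001]
force: [0.5, 0.3, 0.3]
width: 0.0501
time: 17.48
tool_pos: [0.5123, 0.311, 0.0024]
eef_rot: [0.996, -0.093, -0.001, -0.001]
force: [-1.5, 0.6, 5.1]
width: 0.0169
```

```bash
python3 -m creep '0 0 0.005 0 0 0; 0 0 0.012 0 0 0; 0 0 0.02 0 0 0; 0 0 0.025 0 0 0; 0 0 0.03 0 0 0; 0 0 0.03 0 0 0; 0 0 0.03 0 0 0; 0 0 0 0 0 0; 0 0 0 0 0 0; 0 0 0 0 0 0' 0 50; python3 - <<'E'
from h import *
T=T_tool();np.save('T12.npy',T);print(chk())
im,d=r.camera('wrist');cv2.imwrite('pics/w12.png',im);np.save('d12.npy',d)
E
```

```text
time: 18.32
tool_pos: [0.5109, 0.3097, 0.1531]
eef_rot: [0.996, -0.093, -0.002, 0.0]
force: [0.5, 0.1, -1.8]
width: 0.0168
(array([0.5109, 0.3097, 0.1531]), array([[ 0.983, -0.185, -0.004],
       [-0.185, -0.983, -0.   ],
       [-0.003,  0.001, -1.   ]]))
```

View pics/w12.png

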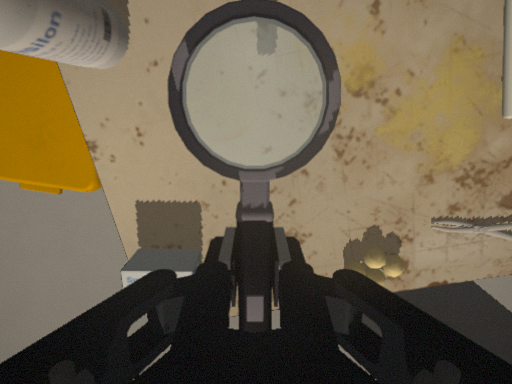

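```bash
cat > ring.py <<'E'
from h import *
def ring(T,d,tag,im):
    # points in tool frame within annulus
    f=np.eye(4);Ti=np.linalg.inv(T)
    ys,xs=np.nonzero(d>0)
    K,dc,W=cal('wrist',T)
    u=cv2.undistortPoints(np.c_[xs,ys].astype(float).reshape(-1,1,2),K,dc)[:,0]
    D=d[ys,xs];X=np.c_[u[:,0]*D,-u[:,1]*D,-D]
    Tc=np.array(r.calibration('wrist')['T_tool_cam']);P=X@Tc[:3,:3].T+Tc[:3,3]
    c=np.array([.074,0])
    for it in range(4):
        rr=np.linalg.norm(P[:,:2]-c,axis=1)
        s=(rr<.045)&(abs(P[:,2]+.006)<.02)&(P[:,0]>c[0]-.027)
        Q=P[s];B=Q[np.linalg.norm(Q[:,:2]-c,axis=1)>.0335]
        # circle fit to outer: max radius per angle
        th=np.arctan2(*(Q[:,:2]-c).T[::-1]);R_=np.linalg.norm(Q[:,:2]-c,axis=1)
        E=[]
        for b in np.arange(-2.4,2.4,.1):
            k=(th>b)&(th<b+.1)
            if k.sum()>5: i=np.argsort(R_[k])[-4:]; E+=list(Q[k][i][:,:2])
        E=np.array(E);A=np.c_[2*E,np.ones(len(E))];q=np.linalg.lstsq(A,(E**2).sum(1),rcond=None)[0];c=q[:2];Rad=np.sqrt(q[2]+c@c)
    B=B[abs(B[:,2]-np.median(B[:,2]))<.004]
    pl=np.linalg.lstsq(np.c_[B[:,:2]-c,np.ones(len(B))],B[:,2],rcond=None)[0]
    res=B[:,2]-np.c_[B[:,:2]-c,np.ones(len(B))]@pl
    k=abs(res)<.0015;B=B[k];pl=np.linalg.lstsq(np.c_[B[:,:2]-c,np.ones(len(B))],B[:,2],rcond=None)[0]
    n=np.array([pl[0],pl[1],-1]);n/=np.linalg.norm(n)
    nw=T[:3,:3]@n; top=T@np.r_[c,pl[2],1]; cen=top[:3]-nw*.0065
    print(tag,'tool c',c.round(4),'R',Rad.round(4),'topz',pl[2].round(4),'slopes',pl[:2].round(4),'n world',nw.round(4),'ring top',top[:3].round(4),'centre',cen.round(4),len(B))
    return cen,nw
E
python3 - <<'E'
from ring import *
ring(np.load('T12.npy'),np.load('d12.npy'),'lift',None)
E
```

```text
lift tool c [ 0.0739 -0.0011] R 0.0369 topz -0.0137 slopes [-0.0024 -0.001 ] n world [0.0014 0.0015 1.    ] ring top [0.5838 0.297  0.1666] centre [0.5838 0.297  0.1601] 3423
```

```bash
python3 -m creep '-0.0025 -0.015 0 0 0 0; -0.0025 -0.028 0 0 0 0; -0.0025 -0.03 0 0 0 0; -0.0025 -0.03 0 0 0 0; -0.0025 -0.03 0 0 0 0; -0.0025 -0.03 0 0 0 0; -0.0025 -0.03 0 0 0 0; -0.0025 -0.03 0 0 0 0; -0.0025 -0.03 0 0 0 0; -0.0028 -0.026 0 0 0 0; 0 -0.013 0 0 0 0; 0 0 0 0 0 0'; python3 -m creep '0 0 -0.01 0 0 0; 0 0 -0.015 0 0 0; 0 0 -0.015 0 0 0; 0 0 -0.01 0 0 0; 0 0 -0.007 0 0 0; 0 0 -0.003 0 0 0; 0 0 0 0 0 0; 0 0 0 0 0 0; 0 0 0 0 0 0'; cat > fin.py <<'E'
from ring import *
import sys
t=sys.argv[1]
T=T_tool();print(chk());im,d=r.camera('wrist');cv2.imwrite(f'pics/w{t}.png',im);cen,n=ring(T,d,t,im)
print('to go by ring',np.array([.5585,.0052,.096])-cen,'(z with 1mm depth bias)','by TCP z',.0887-T[2,3])
np.save(f'd{t}.npy',d);np.save(f'T{t}.npy',T)
im,d=r.camera('side');cv2.imwrite(f'pics/s{t}.png',cv2.resize(im[130:320,190:350],None,fx=3.1,fy=3.1,interpolation=cv2.INTER_CUBIC))
E
python3 fin.py 13
```

```text
time: 19.37
tool_pos: [0.4839, 0.0123, 0.1517]
eef_rot: [0.995, -0.097, -0.003, 0.001]
force: [0.1, -0.2, -1.2]
width: 0.0166
time: 20.12
tool_pos: [0.4872, 0.0188, 0.0943]
eef_rot: [0.996, -0.093, -0.0, -0.001]
force: [-0.2, 0.4, -1.6]
width: 0.017
(array([0.4872, 0.0188, 0.0943]), array([[ 0.983, -0.185, -0.001],
       [-0.185, -0.983,  0.001],
       [-0.001, -0.001, -1.   ]]))
13 tool c [ 0.0739 -0.0011] R 0.0368 topz -0.0138 slopes [-0.0021 -0.0008] n world [-1.1e-03 -2.0e-04  1.0e+00] ring top [0.56   0.0062 0.108 ] centre [0.56   0.0062 0.1015] 3433
to go by ring [-0.00153002 -0.00097564 -0.00553107] (z with 1mm depth bias) by TCP z -0.005570651393210807
```

View pics/w13.png

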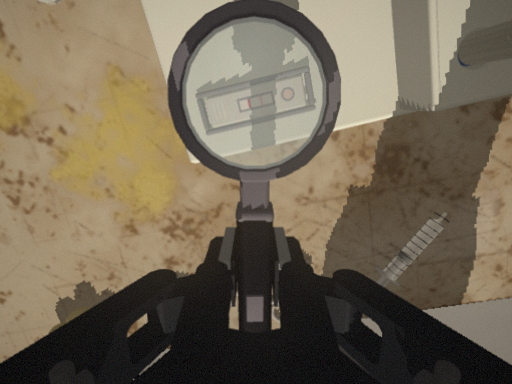

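View pics/s13.png

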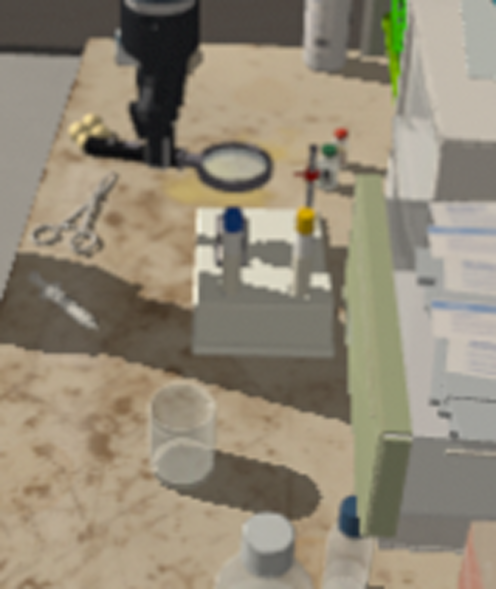

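```bash
python3 -m creep '-0.0008 -0.0005 -0.003 0 0 0; -0.0007 -0.0005 -0.0025 0 0 0; 0 0 0 0 0 0; 0 0 0 0 0 0; 0 0 0 0 0 0; 0 0 0 0 0 0'; python3 fin.py 14; python3 - <<'E'
from h import *
T=np.load('T14.npy');im=cv2.imread('pics/w14.png')
cv2.imwrite('pics/w14c.png',cv2.resize(im[0:190,150:360],None,fx=3.1,fy=3.1,interpolation=cv2.INTER_CUBIC))
im,d=r.camera('side');K,dc,W=cal('side')
h=cv2.cvtColor(im,cv2.COLOR_BGR2HSV)
def pts(b,f):
    Q=[]
    for y in range(b[1],b[3]):
        for x in range(b[0],b[2]):
            if d[y,x]>0 and f(x,y): Q.append(at_d('side',(x,y),d[y,x]))
    return np.array(Q)
A=pts((280,175,300,195),lambda x,y:(h[y,x,0]<8 or h[y,x,0]>172) and h[y,x,1]>150)
print('collar side',A.round(3).tolist())
B=pts((250,170,282,200),lambda x,y:True)
B=B[(abs(np.linalg.norm(B[:,:2]-[.5585,.0052],axis=1)-.034)<.004)&(B[:,2]>.06)];print('ring side z',np.percentile(B[:,2],[10,50,90]),len(B),B.mean(0))
E
```

```text
time: 20.72
tool_pos: [0.4849, 0.0175, 0.0881]
eef_rot: [0.996, -0.093, -0.001, -0.001]
force: [0.1, 0.3, -1.5]
width: 0.0168
(array([0.4849, 0.0175, 0.0881]), array([[ 0.983, -0.185, -0.002],
       [-0.185, -0.983,  0.001],
       [-0.002, -0.001, -1.   ]]))
14 tool c [ 0.0739 -0.0011] R 0.0368 topz -0.0139 slopes [-0.0003 -0.0005] n world [ 2.e-03 -8.e-04  1.e+00] ring top [0.5578 0.0049 0.1018] centre [0.5578 0.0049 0.0953] 3411
to go by ring [0.00066756 0.0003063  0.00067745] (z with 1mm depth bias) by TCP z 0.0005558488750249668
collar side [[0.633, 0.002, 0.1], [0.63, 0.012, 0.09], [0.633, 0.005, 0.095], [0.636, 0.004, 0.096], [0.639, -0.0, 0.098], [0.633, 0.004, 0.092], [0.636, 0.003, 0.093], [0.639, 0.002, 0.093]]
ring side z [0.09289526 0.09945649 0.1021627 ] 141 [5.57176497e-01 1.51646838e-04 9.82933411e-02]
```

View pics/w14c.png

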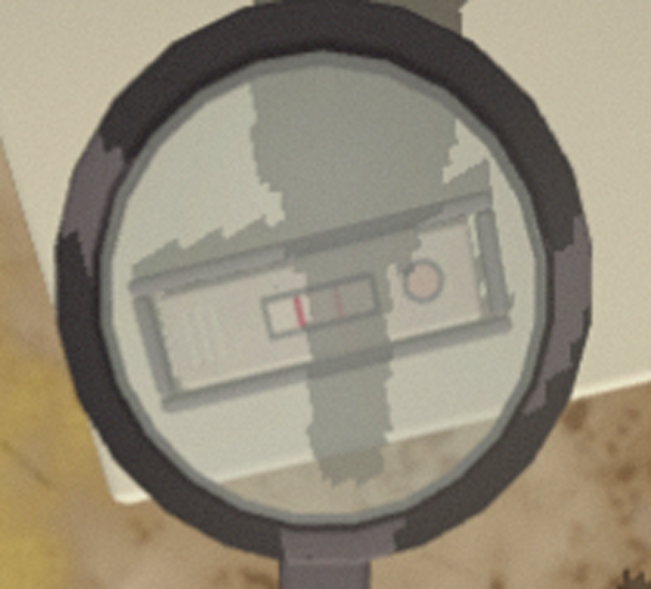

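```bash
python3 -m creep '0.0005 0 0.0004 0 0 0; 0 0 0 0 0 0; 0 0 0 0 0 0; 0 0 0 0 0 0; 0 0 0 0 0 0; 0 0 0 0 0 0'; python3 - <<'E'
from h import *
T=np.load('T14.npy');print('window thru lens',at_z('wrist',(321/3.1+149.5,306/3.1-.5),.017,T))
E
python3 fin.py 15; python3 -c "
from rig import r;s=r.state();print(abs(s['dq']).max(),s['tool_pos'],s['width'],s['time'])"
```

```text
time: 21.37
tool_pos: [0.4854, 0.0175, 0.0885]
eef_rot: [0.996, -0.093, -0.001, -0.001]
force: [-0.7, -1.2, -1.7]
width: 0.0168
window thru lens [0.55882571 0.00543951 0.017     ]
(array([0.4854, 0.0175, 0.0885]), array([[ 0.983, -0.185, -0.002],
       [-0.185, -0.983,  0.001],
       [-0.003, -0.001, -1.   ]]))
15 tool c [ 0.074  -0.0011] R 0.0368 topz -0.0138 slopes [-0.0013 -0.0015] n world [1.3e-03 4.0e-04 1.0e+00] ring top [0.5583 0.0049 0.1021] centre [0.5583 0.0049 0.0956] 3399
to go by ring [0.00020414 0.00030599 0.00035417] (z with 1mm depth bias) by TCP z 0.00020232859788950341
0.0026524844378265837 [0.48535915 0.01752621 0.08848131] 0.016262423139881053 21.4667
```

All within about 1 mm, and the arm is still.

```bash
python3 -c "
from rig import r;print(r.finish_job())"
```

```text
the job is handed in; nothing more can be done
None
```

I put the blue-capped tube in the empty hole of the reading stand, cap up, and let go of it. I then took the loupe by its handle and handed the job in at about 21.5 s, with the loupe held over the result window.

**Tube:** It reached the bottom of the hole, with about 10 N of push when it touched down. After release its cap top read 0.140 m, the same as the yellow-capped tube's. The jar stood where it was in the side pictures.

**Loupe:**

| Check | Lens (measured) | Target |
|---|---|---|
| Position in plan (m) | (0.5583, 0.0049) | window at about (0.5585, 0.0052) |
| Height (m) | about 0.095 | pointer at about 0.095 |

- It was level to within about 0.002 rad.
- The arm was still, with joint speeds under 0.003 rad/s.
- In the pictures it touched nothing but the fingers.

**Where checks disagreed:**
- Wrist-camera depth read about 1 mm high. I subtracted that from both the lens and the pointer, so their match does not depend on it.
- The stand yaw came out between 2° and 3° depending on the points used. It did not affect the placing.
- The first overview-camera estimates of the hole and window were off by up to about 15 mm, so I used the closer wrist views instead.

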